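Hold a paint bottle in the vortex mixer

TASK

Shake up the paint in the dropper bottle (the tall one with the pointed nozzle): lift it out of the wooden caddy, stand it upright on the floor of the mixer's rubber cup and, with the bottle, press the cup down about half of its 10 mm travel, so that the mixer would run without stalling. Do not let go: finish while still holding the bottle pressed down like that. Leave the other two bottles standing in the caddy.

Things in the scene. Friction and masses are not known exactly. Their poses are not given: they have to be found in the camera images.
- dropper_bottle: The bottle to be mixed: white round plastic bottle, 35 mm in diameter with straight sides from its base up to 72 mm, then a shoulder narrowing to a black pointed nozzle cap (21 mm wide at its foot), 112 mm tall over all; about 85 g (60 to 120 g). Origin: centre of its underside; z up along its axis. Stands in one of the caddy's three compartments, any of them.
- fliptop_bottle: Bystander in the caddy: white round bottle, also 35 mm in diameter but only 82 mm tall, with a wide flat-topped black cap (31 mm). Origin: centre of its underside, z up.
- jar: Bystander in the caddy: squat white jar 46 mm in diameter, 56 mm tall, with a flat black lid 47 mm wide. Origin: centre of its underside, z up.
- tray: Low plywood caddy, fixed, open at the top: 78 mm (its x) by 226 mm (its y) by 25 mm high, walls, dividers and floor 6 mm thick; two dividers make three compartments in a row along its y, 73 mm apart, each 66 by 67 mm inside, one bottle in each. The bottles' bases stand on its floor, 6 mm above the table. Origin: centre of its underside.
- mixer: Vortex mixer, fixed: white housing 150 mm (its x) by 120 mm (its y), on rubber feet; its sloping front panel with a knob and a rocker (neither is needed) faces its -x. The top of the housing is 98 mm above the table; a grey collar, and above it the black rubber cup, stand on it 20 mm behind the housing's middle (+x). It is on in touch mode: it would run while its cup is pressed down. Origin: centre of its underside.
- cup_floor (a point): Centre of the inner floor of the mixer's round black rubber cup, 126 mm above the table when the cup is up; sinks with the cup. The cup is 16 mm deep, a cone inside: 38 mm wide at the floor, about 51 mm at the mouth; 60 mm over the rim, which stands 142 mm above the table.
- mixer_cup (a joint): How far the mixer's cup is pressed down, in m: 0 = up, 0.010 = bottomed. It moves straight down against a spring: starts to sink at 3 N, then 1.2 N per mm (9 N at 5 mm, 15 N at 10 mm), the bottle's weight included. The mixer would run from 2.5 mm and would stall beyond 7.5 mm. It springs back up when let go.

How it is judged (in metres and radians):
On the way, in this order (a step that is already met when the one before it is completed fails the run):
1. the dropper bottle has been lifted out of the caddy (height (world z) of dropper_bottle above 0.045 m and contact force between dropper_bottle and tray below 0.05 N), for 0.2 s.
2. the dropper bottle stands upright on the floor of the mixer's cup (z of dropper_bottle in the frame of cup_floor between -0.003 and 0.004 m and horizontal distance between dropper_bottle and cup_floor below 0.006 m and angle between dropper_bottle's own z axis and vertical below 0.14 rad), for 0.1 s.
At the end, for the whole second after the job is handed in: The dropper bottle stands in the cup (on its floor within 4 mm, centred within 6 mm, upright within 8 degrees) and the fingers, not touching the mixer, keep it pressed still with the cup 2.5 to 7.5 mm down; the other two bottles stand as before, within 40 mm (all of step 2 and value of joint mixer_cup between 0.0025 and 0.0075 m and contact force between dropper_bottle and mixer above 4 N and contact force between the fingers and dropper_bottle above 3 N and contact force between each of the arm, the fingers and mixer below 0.5 N and linear speed of dropper_bottle below 0.02 m/s and not (distance of fliptop_bottle from where it was at the start of the episode above 0.04 m or angle between fliptop_bottle's own z axis and vertical above 0.5 rad) and not (distance of jar from where it was at the start of the episode above 0.04 m or angle between jar's own z axis and vertical above 0.5 rad)); the arm keeps its last pose, push and grip.
It fails at once if the flip-top bottle or the jar was tipped or moved by more than 40 mm ((distance of fliptop_bottle from where it was at the start of the episode above 0.04 m or angle between fliptop_bottle's own z axis and vertical above 0.5 rad) or (distance of jar from where it was at the start of the episode above 0.04 m or angle between jar's own z axis and vertical above 0.5 rad)).
It also fails if it takes over 42 s, if anything falls off the work surface, if the arm or the gripper's body presses on something with over 40 N, if the wrist force passes 120 N, or if a joint passes its speed limit or range.

ROBOT

A 6-joint arm with a two-finger parallel gripper is mounted at the origin on the work surface. World frame = base frame: x ahead of the robot, y to its left, z up, the work surface at z = 0. Lengths are in m, angles in degrees, forces in N, time in s.
With the tool pointing down it reaches from about 0.325 to 1 m from the base axis. Payload 5.1 kg.
Tool frame: the origin (TCP) lies at the very end of the fingers, on their centre line; the grasp point (between the pads) lies grip_depth behind it (grip_depth is the distance from the TCP to the grasp point, in m); z points along the fingers, y is the line along which they close (so a half turn about z gives the same grasp; the last joint's range is limited). The gripper opens to 85 mm and grips with 20 to 120 N. Pads are 22 mm wide; open, the fingers measure 114 mm over their backs; the gripper's body (76 mm by 85 mm) begins 54 mm behind the grasp point. The pads swing forward as they close: fully open they stand 13 mm farther back than shut.
Start: joints at [67.689, 7.093, 94.555, -0, 78.352, -4.733], TCP at [0.196, 0.62, 0.231] pointing down, gripper open.
Joint ranges: [-149.61, 149.61], [-58.7, 133.49], [1.44, 155.28], [-77.14, 257.14], [18.33, 153.61], [-166.67, 166.67]. Speed limits (degrees/s): [147.25, 147.25, 180, 180, 180, 180].

INTERFACE

Orientations are given as a 3x3 rotation matrix whose columns are the frame's x, y, z axes.
In Python, from plant import observe, camera, job_done, recognise, regions_of, grip_depth gives the robot as it stands. The module is installed in compiled form; this text tells all that it offers.
- The arm moves only by the tool drive_tool, never from a script. Its argument "increments" is a list of rows, each a list of 3 entries, a list of its own where there are three numbers: the turn, a rotation vector about the tool's x, y, z as a fraction of full scale, then the shift along the tool's x, y, z as a fraction of full scale, then the opening, from -1 (shut) to 1 (fully open). A call has 1 to 20 rows; each row shifts and turns the commanded pose from where the row before left it, along the tool's axes as they then stand; what a row does not reach is not made up. Full scale, the value 1, is 25 mm for a shift and 6 degrees for a turn. A row lasts 1/12 s, in which the tool goes at most 41.7 mm and 7.16 degrees, less where a joint would pass 70% of its speed; a pose out of reach is approached as far as the arm can. A call with a number of a shift or a turn outside -1 to 1 is refused whole. A call with a gripper value outside its range is refused whole. The fingers move at their own pace and stop on an object; "grip_force" is the grip in N (left out, the last holds). Time passes only in rows, so rows that do not move let the fingers close. It gives the time, the measured TCP pose, the force, the opening and the grip force at its end, in the units of the state.
- observe(): the state, without advancing time (a new reading comes with each control period).
- camera(name): name is "scene" or "top"; returns a dict with "pixels" (420x560x3 uint8, red, green, blue), "fovy" (degrees; the focal length in pixels is half the picture's height over the tangent of half this angle, whatever the lens; pixels are square), "cx", "cy" (the principal point, pixels), "k1" (the pictures are not rectified: a ray, as slopes to the right and down, at radius r is drawn at 1 + k1 r^2 times it, then the intrinsics apply), "rvec" (rotation vector, rad) and "tvec" (3), from world to camera coordinates, as OpenCV has them. Camera axes: x right, y down, z forward; pixel columns grow to the right and rows downward; lengths in m; the calibration is good to about 2 mm. A picture is of the moment at which its call begins. There is no depth.
- job_done(): hands the job in; it is judged then, once.
Trained networks look in the newest picture that a camera, given by its name, has taken for a name from the list of things; names that differ only in an ending like _2 or _b are one class to them, and where a whole thing is asked for, a point or a joint stands for the part that bears it (a point fixed in the world has none). Each returns a list of dicts, best first, with "confidence" (0 to 1); they miss things now and then, are a little off and sometimes report something else, mostly with a low value. They report only what shows in the picture. A call takes as long as a camera call.
- recognise(camera, thing): "bbox" ([left, top, width, height] in pixels, round what is visible of it).
- regions_of(camera, thing): "pixels" (420x560 bool, what is visible of it) and "bbox" ([left, top, width, height] in pixels, round what is visible of it).
The state is a dict: "time_s": time; "q": joint angles; "joint_velocities": joint speeds; "effort": joint torques, N m; "tool_pos": TCP position; "orientation": TCP orientation; "ft_force": force on the tool from outside, world axes, zero at the start; "torque": the same for the moment, N m; "gripper_width": finger opening in m; "grip_force": force on a finger pad.
Only numpy, scipy, OpenCV 4.12 (cv2) and the standard library are available. Lean on these libraries where they do the work, as an engineer would, in place of code of your own. Each camera call takes 0.05 s, during which the arm holds its last target. There are 200 camera calls.

## Working session

There is one attempt and no reset: what is moved stays moved. The work goes in short steps, Python scripts to look and compute and a tool call to move; the robot and the scene stay as the last step left them, time stands still between calls to the robot, and variables do not carry over. Pictures are saved under pics/ and viewed, at most 10 in all, crops included, and the job is handed in when it is done.

Besides the shell and the picture viewer there is one more tool, called after "Emit:" as a command line: name --argument value ..., lists and objects as JSON in quotes. drive_tool: Moves the arm, as the interface text tells. Its arguments: {"type":"object","properties":{"increments":{"type":"array","items":{"type":"array"}},"grip_force":{"type":"number"}},"required":["increments"]}

```bash
mkdir -p pics; cat > h.py <<'E'
import numpy as np, cv2
from plant import *
def K(c):
    f=210/np.tan(np.radians(c["fovy"])/2); return np.array([[f,0,c["cx"]],[0,f,c["cy"]],[0,0,1.]])
D=lambda c: np.array([c["k1"],0,0,0,0.])
def proj(c,P): return cv2.projectPoints(np.array(P,float).reshape(-1,3),np.array(c["rvec"],float),np.array(c["tvec"],float),K(c),D(c))[0].reshape(-1,2)
def ray(c,u):
    n=cv2.undistortPoints(np.array(u,float).reshape(1,1,2),K(c),D(c)).ravel()
    R=cv2.Rodrigues(np.array(c["rvec"],float))[0]; o=-R.T@np.array(c["tvec"],float).ravel(); return o,R.T@np.array([n[0],n[1],1])
def atz(c,u,z):
    o,d=ray(c,u); return o+d*(z-o[2])/d[2]
E
python3 - <<'E'
from h import *
print(observe(),grip_depth)
ims=[]
for n in("scene","top"):
    c=camera(n);ims.append(c["pixels"]);cv2.imwrite(f"pics/{n}0.png",c["pixels"][:,:,::-1])
    o,d=ray(c,(280,210));print(n,o,d,c["fovy"],c["k1"])
    for t in("dropper_bottle","fliptop_bottle","jar","tray","mixer","mixer_cup"):
        print(t,[(r["bbox"],round(r["confidence"],2)) for r in recognise(n,t)[:3]])
E
```

```text
{'time_s': 0.0, 'q': array([ 6.76881181e+01,  7.13293678e+00,  9.46352826e+01,  1.98298050e-03,
        7.83513236e+01, -4.73190564e+00]), 'joint_velocities': array([ 0.01978741, -0.01115856, -0.05360007, -0.0333354 ,  0.07289852,
        0.07669435]), 'effort': array([-5.64101374e-04, -4.23621762e+01, -3.65443146e+01, -1.75183714e-04,
        7.19618081e-03,  1.32888371e-05]), 'tool_pos': array([0.19609963, 0.61906601, 0.23004695]), 'orientation': array([[-9.53294076e-01,  3.02042591e-01, -8.23462754e-04],
       [ 3.02043644e-01,  9.53292170e-01, -1.91733966e-03],
       [ 2.05882357e-04, -2.07651023e-03, -9.99997823e-01]]), 'ft_force': array([0.72367419, 0.04840411, 0.57834385]), 'torque': array([ 0.02117017, -0.03907306,  0.08366393]), 'grip_force': 0.0, 'gripper_width': 0.08540455171334052} 0.0187
scene [0.95044402 0.43747854 0.67613977] [-0.52390999 -0.50610739 -0.68521342] 50.207509993352645 -0.14765866531034835
dropper_bottle [([221.9, 163.0, 18.2, 44.3], 0.79)]
fliptop_bottle [([192.9, 138.8, 15.6, 38.5], 0.82)]
jar [([206.3, 161.9, 21.1, 33.8], 0.84)]
tray [([178.6, 157.5, 82.7, 66.5], 0.69)]
mixer []
mixer_cup [([338.9, 268.1, 40.3, 33.7], 0.57)]
top [0.42018768 0.03458301 1.16510764] [ 0.08394594 -0.03108057 -0.99603008] 43.84858543258362 -0.022817022342992967
dropper_bottle [([342.9, 212.1, 19.0, 16.7], 0.57)]
fliptop_bottle [([400.7, 220.1, 28.2, 20.2], 0.65)]
jar [([364.3, 213.2, 31.3, 23.9], 0.78), ([325.1, 198.7, 110.6, 54.6], 0.53)]
tray [([324.4, 200.2, 109.6, 50.4], 0.89), ([136.2, 155.0, 62.5, 75.8], 0.75)]
mixer [([133.9, 156.1, 64.2, 75.1], 0.62)]
mixer_cup [([143.0, 165.4, 31.8, 25.3], 0.94)]
```

View pics/scene0.png

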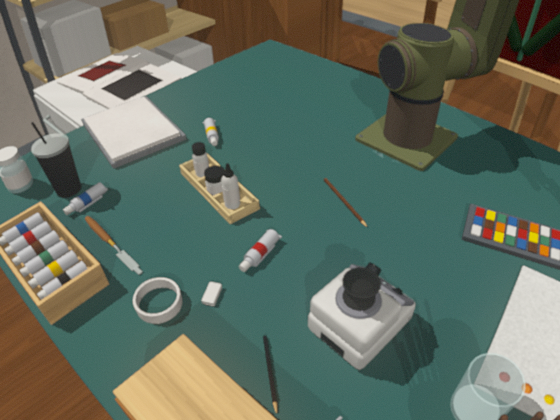

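```bash
python3 - <<'E'
import cv2
im=cv2.imread("pics/top0.png");a=cv2.resize(im[190:260,310:450],None,fx=5,fy=5,interpolation=cv2.INTER_CUBIC)
b=cv2.resize(im[145:240,120:215],None,fx=3.684,fy=3.684,interpolation=cv2.INTER_CUBIC)[:350]
cv2.imwrite("pics/top0c.png",cv2.vconcat([a,]) );cv2.imwrite("pics/top0d.png",b)
s=cv2.resize(im[140:260,120:450],(800,291),interpolation=cv2.INTER_CUBIC);cv2.imwrite("pics/top0e.png",s)
E
```

```text
(no output)
```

View pics/top0e.png

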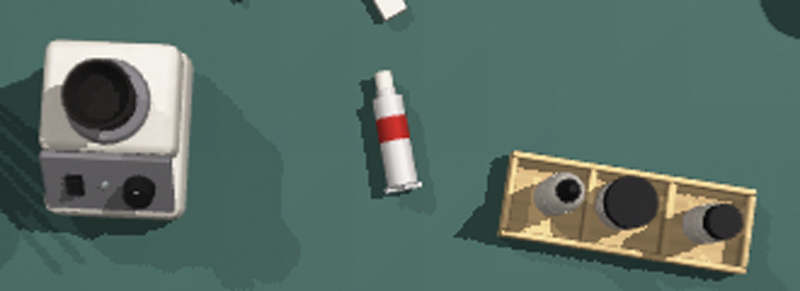

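The scene view shows the caddy at (220,185), with the dropper in its front compartment at (231,188), the jar beside it at (213,178) and the flip-top at (200,158). The mixer's black cup is at about (360,288). In the top view crop, the dropper is in the compartment nearest the mixer, and the cup is at about (161,179) in original pixels.

```bash
cat > fit.py <<'E'
from h import *
from scipy.optimize import minimize
t=np.linspace(0,2*np.pi,40,endpoint=False)
def model(c,x,y,rings):   # rings: list of convex parts, each [(z,r),...]
    m=np.zeros((1680,2240),np.uint8)
    for part in rings:
        P=[(x+r*np.cos(a),y+r*np.sin(a),z) for z,r in part for a in t]
        cv2.fillConvexPoly(m,cv2.convexHull(np.round((proj(c,P)+.5)*4).astype(np.int32)),255)
    return cv2.resize(m,(560,420),interpolation=cv2.INTER_AREA)/255.
def fit(c,mask,rings,x0):
    cost=lambda p:np.abs(model(c,p[0],p[1],rings)-mask).sum()
    r=minimize(cost,x0,method="Nelder-Mead",options=dict(initial_simplex=[x0,[x0[0]+.01,x0[1]],[x0[0],x0[1]+.01]]));return r.x,r.fun,mask.sum()
def dropper(z): return [[(z,.0175),(z+.072,.0175),(z+.08,.0105)],[(z+.08,.0105),(z+.112,.002)]]
E
python3 - <<'E'
from fit import *
for n in("scene","top"):
    c=camera(n)
    g=c["pixels"].astype(int)
    for th,rings,z in(("dropper_bottle",dropper(.006),.08),("jar",[[(.006,.023),(.062,.0235)]],.05),("fliptop_bottle",[[(.006,.0175),(.07,.0175)],[(.07,.0155),(.088,.0155)]],.06)):
        r=regions_of(n,th)
        if not r: print(n,th,"none");continue
        m=r[0]["pixels"]; u=np.argwhere(m).mean(0)[::-1]
        print(n,th,fit(c,m.astype(float),rings,atz(c,u,z)[:2]))
    r=regions_of(n,"mixer_cup")
    if r:
        b=r[0]["bbox"];print(b,r[0]["pixels"].sum())
        m=np.zeros((420,560)); x,y,w,h=[int(v) for v in b]
        m[y-5:y+h+5,x-5:x+w+5]=1
        dark=((g.max(2)<60)&(m>0)).astype(np.uint8)
        k,l,st,ce=cv2.connectedComponentsWithStats(dark);i=1+st[1:,4].argmax();print(st[i],ce[i])
        print(n,"cup",fit(c,(l==i).astype(float),[[(.118,.027),(.142,.030)]],atz(c,ce[i],.135)[:2]))
    r=regions_of(n,"tray")
    if r: 
        rc=cv2.minAreaRect(np.argwhere(r[0]["pixels"])[:,::-1].astype(np.float32)); print("tray",[np.round(atz(c,p,.02)[:2],3) for p in cv2.boxPoints(rc)] )
E
```

```text
scene dropper_bottle (array([ 0.49210853, -0.15295569]), np.float64(51.72941176470588), np.float64(574.0))
scene jar (array([ 0.48437421, -0.21783702]), np.float64(132.1529411764706), np.float64(493.0))
scene fliptop_bottle (array([ 0.46341715, -0.29375676]), np.float64(137.8313725490196), np.float64(374.0))
[340.5, 266.6, 38.7, 33.8] 1053
[ 344  263   37   41 1062] [362.16666667 284.01412429]
scene cup (array([0.57128011, 0.24026628]), np.float64(290.2549019607843), np.float64(1062.0))
tray [array([ 0.513, -0.333]), array([ 0.395, -0.372]), array([ 0.457, -0.088]), array([ 0.554, -0.072])]
top dropper_bottle (array([ 0.49179872, -0.15163498]), np.float64(23.32941176470588), np.float64(287.0))
top jar (array([ 0.48292026, -0.21338282]), np.float64(59.25490196078431), np.float64(427.0))
top fliptop_bottle (array([ 0.46380448, -0.28894545]), np.float64(28.08627450980392), np.float64(367.0))
[142.4, 165.9, 30.2, 23.9] 660
[146 165  30  28 684] [160.58918129 179.02777778]
top cup (array([0.57116159, 0.23775608]), np.float64(63.537254901960786), np.float64(684.0))
tray [array([ 0.455, -0.096]), array([ 0.536, -0.111]), array([ 0.495, -0.343]), array([ 0.414, -0.326])]
```

Emit:
drive_tool --increments '[[[0, 0, 0.98], [0, 0, 0], 1], [[0, 0, 0.98], [0, 0, 0], 1], [[0, 0, 0.98], [0, 0, 0], 1], [[0, 0, 0.98], [0, 0, 0], 1], [[0, 0, 0.98], [0, 0, 0], 1], [[0, 0, 0.98], [0, 0, 0], 1], [[0, 0, 0.98], [0, 0, 0], 1], [[0, 0, 0.98], [0, 0, 0], 1], [[0, 0, 0.98], [0, 0, 0], 1], [[0, 0, 0.98], [0, 0, 0], 1], [[0, 0, 0.98], [0, 0, 0], 1], [[0, 0, 0.98], [0, 0, 0], 1], [[0, 0, 0.98], [0, 0, 0], 1], [[0, 0, 0.98], [0, 0, 0], 1], [[0, 0, 0], [-0.9, 0.55, 0], 1], [[0, 0, 0], [-0.9, 0.55, 0], 1], [[0, 0, 0], [-0.9, 0.55, 0], 1], [[0, 0, 0], [-0.9, 0.55, 0], 1], [[0, 0, 0], [-0.9, 0.55, 0], 1], [[0, 0, 0], [-0.9, 0.55, 0], 1]]'

```text
time_s: 2.97
tool_pos: [0.2546, 0.4713, 0.2314]
orientation: [[0.172, 0.985, 0.0], [0.985, -0.172, 0.0], [0.0, 0.0, -1.0]]
ft_force: [0.3, 0.6, -0.2]
gripper_width: 0.0852
grip_force: 0.0
```

Emit:
drive_tool --increments '[[[0, 0, 0], [-0.9, 0.55, 0], 1], [[0, 0, 0], [-0.9, 0.55, 0], 1], [[0, 0, 0], [-0.9, 0.55, 0], 1], [[0, 0, 0], [-0.9, 0.55, 0], 1], [[0, 0, 0], [-0.9, 0.55, 0], 1], [[0, 0, 0], [-0.9, 0.55, 0], 1], [[0, 0, 0], [-0.9, 0.55, 0], 1], [[0, 0, 0], [-0.9, 0.55, 0], 1], [[0, 0, 0], [-0.9, 0.55, 0], 1], [[0, 0, 0], [-0.9, 0.55, 0], 1], [[0, 0, 0], [-0.9, 0.55, 0], 1], [[0, 0, 0], [-0.9, 0.55, 0], 1], [[0, 0, 0], [-0.9, 0.55, 0], 1], [[0, 0, 0], [-0.9, 0.55, 0], 1], [[0, 0, 0], [-0.9, 0.55, 0], 1], [[0, 0, 0], [-0.9, 0.55, 0], 1], [[0, 0, 0], [-0.9, 0.55, 0], 1], [[0, 0, 0], [-0.9, 0.55, 0], 1], [[0, 0, 0], [0, 0, 0], 1], [[0, 0, 0], [0, 0, 0], 1]]'

```text
time_s: 4.63
tool_pos: [0.4287, 0.0301, 0.2314]
orientation: [[0.175, 0.985, -0.0], [0.985, -0.175, 0.0], [0.0, -0.0, -1.0]]
ft_force: [0.1, 0.2, 0.6]
gripper_width: 0.0853
grip_force: 0.0
```

```bash
cat > go.py <<'E'
import sys
from h import *
o=observe();T=np.array([float(v) for v in sys.argv[1:4]]);R=o["orientation"]
print("t",o["time_s"],"pos",o["tool_pos"].round(4),"F",o["ft_force"].round(2),"w",o["gripper_width"],"g",o["grip_force"]);print("yang",np.degrees(np.arctan2(R[1,1],R[0,1])),"z",R[:,2].round(4),"rows",(R.T@(T-o["tool_pos"])/.025).round(2))
E
python3 go.py .492 -.152 .0505
```

```text
t 4.6333 pos [0.4287 0.0301 0.2314] F [0.11 0.22 0.57] w 0.08526680263106876 g 0.0
yang -10.05868386467153 z [-2.e-04  3.e-04 -1.e+00] rows [-6.73  3.77  7.23]
```

Emit:
drive_tool --increments '[[[0, 0, 0], [-0.84, 0.47, 0], 1], [[0, 0, 0], [-0.84, 0.47, 0], 1], [[0, 0, 0], [-0.84, 0.47, 0], 1], [[0, 0, 0], [-0.84, 0.47, 0], 1], [[0, 0, 0], [-0.84, 0.47, 0], 1], [[0, 0, 0], [-0.84, 0.47, 0], 1], [[0, 0, 0], [-0.84, 0.47, 0], 1], [[0, 0, 0], [-0.84, 0.47, 0], 1], [[0, 0, 0], [0, 0, 0], 1], [[0, 0, 0], [0, 0, 0.8], 1], [[0, 0, 0], [0, 0, 0.8], 1], [[0, 0, 0], [0, 0, 0.8], 1], [[0, 0, 0], [0, 0, 0], 1]]'

```text
time_s: 5.72
tool_pos: [0.4897, -0.1482, 0.1667]
orientation: [[0.17, 0.985, -0.008], [0.985, -0.17, 0.004], [0.002, -0.008, -1.0]]
ft_force: [-1.7, 1.2, -1.8]
gripper_width: 0.0856
grip_force: 0.0
```

```bash
python3 go.py .492 -.152 .0505; python3 - <<'E'
from h import *
c=camera("scene");cv2.imwrite("pics/s1.png",cv2.resize(c["pixels"][80:230,130:330,::-1],None,fx=4,fy=4,interpolation=cv2.INTER_CUBIC))
E
```

```text
t 5.7167 pos [ 0.4897 -0.1482  0.1667] F [-1.65  1.23 -1.78] w 0.0856301750202642 g 0.0
yang -9.813584892163433 z [-0.0075  0.0036 -1.    ] rows [-0.15  0.16  4.65]
```

View pics/s1.png

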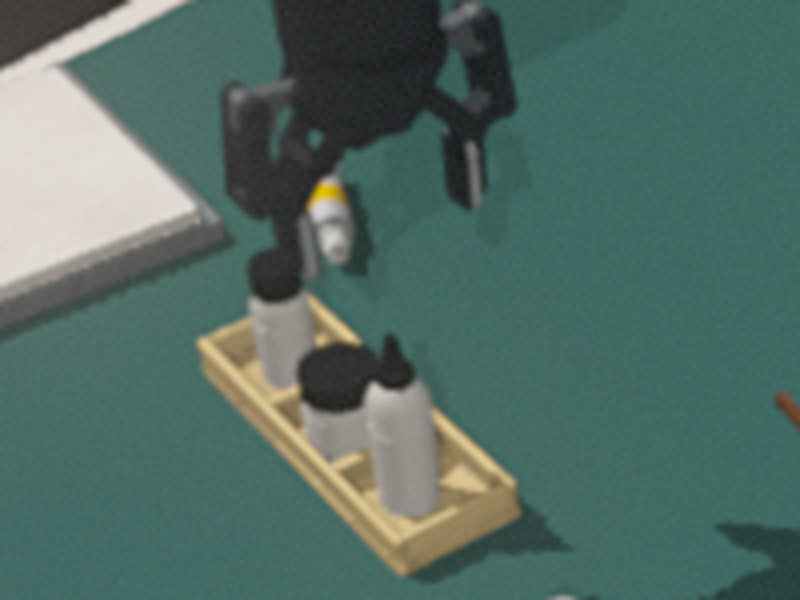

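The gripper is over the dropper bottle: its fingertips are at crop (310,270) and (470,200), and the nozzle at (390,345) lies below their midpoint.

Emit:
drive_tool --increments '[[[0, 0, 0], [0, 0, 0], 1], [[0, 0, 0], [0, 0, 0.6], 1], [[0, 0, 0], [0, 0, 0.6], 1], [[0, 0, 0], [0, 0, 0.4], 1], [[0, 0, 0], [0, 0, 0], 1], [[0, 0, 0], [0, 0, 0], 1], [[0, 0, 0], [0, 0, 0], 1]]'

```text
time_s: 6.35
tool_pos: [0.4931, -0.1509, 0.1327]
orientation: [[0.172, 0.985, 0.002], [0.985, -0.172, -0.001], [-0.0, 0.002, -1.0]]
ft_force: [-0.1, 0.0, -0.1]
gripper_width: 0.0854
grip_force: 0.0
```

```bash
python3 go.py .492 -.152 .0505
```

```text
t 6.35 pos [ 0.4931 -0.1509  0.1327] F [-0.13  0.03 -0.14] w 0.08535272027098623 g 0.0
yang -9.88825301464496 z [ 1.9e-03 -8.0e-04 -1.0e+00] rows [-0.05 -0.04  3.29]
```

Emit:
drive_tool --increments '[[[0, 0, 0], [-0.05, -0.04, 0.5], 1], [[0, 0, 0], [0, 0, 0.6], 1], [[0, 0, 0], [0, 0, 0.6], 1], [[0, 0, 0], [0, 0, 0.6], 1], [[0, 0, 0], [0, 0, 0.6], 1], [[0, 0, 0], [0, 0, 0.35], 1], [[0, 0, 0], [0, 0, 0], 1], [[0, 0, 0], [0, 0, 0], 1], [[0, 0, 0], [0, 0, 0], 1], [[0, 0, 0], [0, 0, 0], 1]]'

```text
time_s: 7.18
tool_pos: [0.492, -0.1522, 0.0513]
orientation: [[0.172, 0.985, 0.002], [0.985, -0.172, -0.001], [-0.001, 0.002, -1.0]]
ft_force: [0.7, -0.2, -0.2]
gripper_width: 0.0856
grip_force: 0.0
```

```bash
python3 go.py .492 -.152 .0505
```

```text
t 7.1833 pos [ 0.492  -0.1522  0.0513] F [ 0.71 -0.17 -0.21] w 0.08559236653141569 g 0.0
yang -9.897159080122996 z [ 2.1e-03 -9.0e-04 -1.0e+00] rows [ 0.01 -0.    0.03]
```

No contact with the nozzle. Next I close the fingers.

Emit:
drive_tool --increments '[[[0, 0, 0], [0, 0, 0], -1], [[0, 0, 0], [0, 0, 0], -1], [[0, 0, 0], [0, 0, 0], -1], [[0, 0, 0], [0, 0, 0], -1], [[0, 0, 0], [0, 0, 0], -1], [[0, 0, 0], [0, 0, 0], -1], [[0, 0, 0], [0, 0, 0], -1], [[0, 0, 0], [0, 0, 0], -1], [[0, 0, 0], [0, 0, 0], -1], [[0, 0, 0], [0, 0, 0], -1], [[0, 0, 0], [0, 0, 0], -1], [[0, 0, 0], [0, 0, 0], -1]]' --grip_force 60

```text
time_s: 8.18
tool_pos: [0.4915, -0.1519, 0.0506]
orientation: [[0.172, 0.985, 0.001], [0.985, -0.172, -0.0], [-0.0, 0.001, -1.0]]
ft_force: [-1.5, 0.2, 5.2]
gripper_width: 0.0335
grip_force: 59.7
```

```bash
python3 go.py .492 -.152 .0505
```

```text
t 8.1833 pos [ 0.4915 -0.1519  0.0506] F [-1.45  0.19  5.21] w 0.03345637222721051 g 59.72185278777033
yang -9.897332900273007 z [ 6.e-04 -3.e-04 -1.e+00] rows [0.   0.02 0.  ]
```

Emit:
drive_tool --increments '[[[0, 0, 0], [0, 0, -0.3], -1], [[0, 0, 0], [0, 0, -0.5], -1], [[0, 0, 0], [0, 0, -0.6], -1], [[0, 0, 0], [0, 0, -0.6], -1], [[0, 0, 0], [0, 0, -0.7], -1], [[0, 0, 0], [0, 0, -0.8], -1], [[0, 0, 0], [0, 0, -0.8], -1], [[0, 0, 0], [0, 0, -0.8], -1], [[0, 0, 0], [0, 0, -0.8], -1], [[0, 0, 0], [0, 0, -0.8], -1], [[0, 0, 0], [0, 0, -0.8], -1], [[0, 0, 0], [0, 0, -0.4], -1], [[0, 0, 0], [0, 0, 0], -1], [[0, 0, 0], [0, 0, 0], -1], [[0, 0, 0], [0, 0, 0], -1]]'

```text
time_s: 9.43
tool_pos: [0.4904, -0.1514, 0.246]
orientation: [[0.172, 0.985, -0.002], [0.985, -0.172, 0.001], [0.001, -0.002, -1.0]]
ft_force: [-0.1, 0.2, -0.1]
gripper_width: 0.0331
grip_force: 59.7
```

```bash
python3 go.py .571 .239 .24; python3 - <<'E'
from fit import *
s=observe()["tool_pos"]
for n in("scene","top"):
    c=camera(n)
    r=regions_of(n,"dropper_bottle"); print(n,[(q["bbox"],round(q["confidence"],2)) for q in r[:2]])
    x,y,w,h=130,50,200,150
    if n=="scene":
        cv2.imwrite("pics/s2.png",cv2.resize(c["pixels"][y:y+h,x:x+w,::-1],None,fx=4,fy=4,interpolation=cv2.INTER_CUBIC))
        for dz in (.041,.0446,.048): print(dz,((proj(c,[[s[0],s[1],s[2]-dz],[s[0],s[1],s[2]-dz+.112]])-[x,y])*4).round(1).tolist())
E
```

```text
t 9.4333 pos [ 0.4904 -0.1514  0.246 ] F [-0.13  0.2  -0.1 ] w 0.03314073996783012 g 59.71082144184038
yang -9.89602580603145 z [-2.2e-03  9.0e-04 -1.0e+00] rows [15.94  0.49  0.25]
scene [([213.4, 77.5, 19.6, 56.3], 0.6)]
0.041 [[375.6, 307.3], [350.8, 94.7]]
0.0446 [[376.4, 313.6], [351.7, 102.1]]
0.048 [[377.1, 319.5], [352.5, 109.0]]
top []
```

View pics/s2.png

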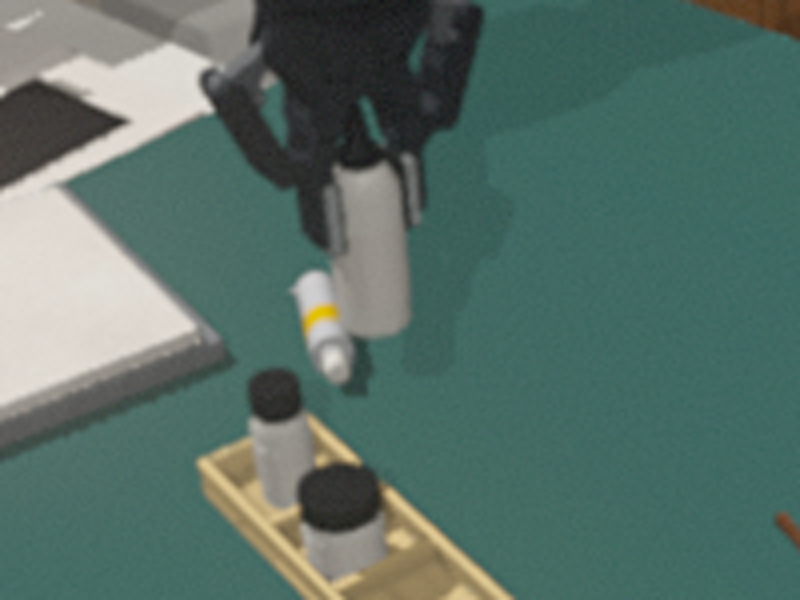

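The bottle is lifted and hangs upright between the fingers at crop (375,250), and the jar and flip-top still stand in the caddy. Next I check the cup estimate by overlay.

```bash
python3 - <<'E'
from h import *
t=np.linspace(0,2*np.pi,60); out=[]
for n,(x,y,w,h) in(("scene",(325,250,80,110)),("top",(130,150,64,88))):
    c=camera(n);k=400//w*1.0 if 0 else 400/w
    im=cv2.resize(c["pixels"][y:y+h,x:x+w,::-1],(400,550),interpolation=cv2.INTER_CUBIC)
    for r,z,col in((.030,.142,(0,255,0)),(.0255,.142,(0,0,255)),(.019,.126,(255,255,0))):
        P=[(.571+r*np.cos(a),.239+r*np.sin(a),z) for a in t]
        q=(proj(c,P)+.5-[x,y])*k
        cv2.polylines(im,[np.round(q*8).astype(np.int32)],True,col,1,shift=3)
    g=im.astype(float); out.append(im)
    print(n,"px shift per 1mm x,y:",(proj(c,[[.572,.239,.142],[.571,.240,.142]])-proj(c,[[.571,.239,.142]]))*k)
o=np.clip(255*(cv2.hconcat(out)/255.)**.6,0,255).astype(np.uint8)
cv2.imwrite("pics/cup.png",o)
E
```

```text
scene px shift per 1mm x,y: [[-1.94155567  1.98508116]
 [ 2.71077532  1.74394663]]
top px shift per 1mm x,y: [[ 0.01379483 -3.1412723 ]
 [-3.17943377  0.04312955]]
```

View pics/cup.png

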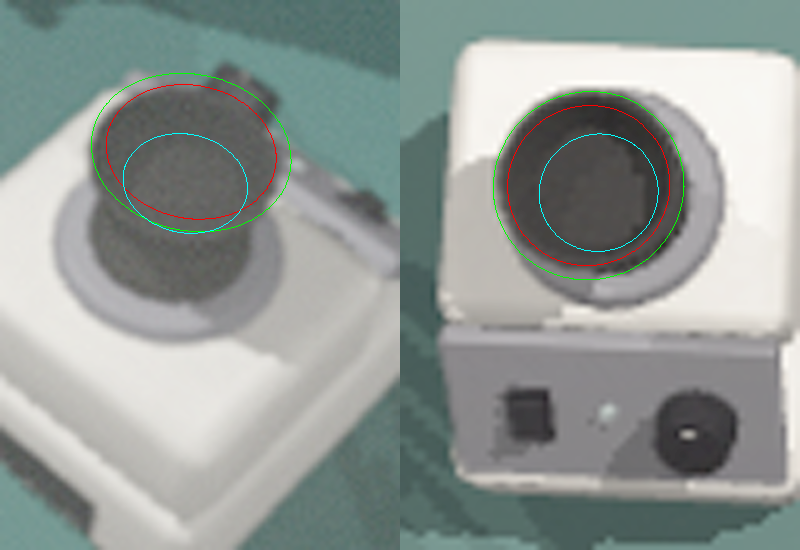

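The projected rim circles match the cup's rim within about 1 mm in both views, at scene crop (190,152) and top crop (590,186). I take (0.5715, 0.2385) as the cup centre.

Emit:
drive_tool --increments '[[[0, 0, 0], [0.4, 0.02, 0], -1], [[0, 0, 0], [0.8, 0.03, 0], -1], [[0, 0, 0], [0.9, 0.03, 0], -1], [[0, 0, 0], [0.9, 0.03, 0], -1], [[0, 0, 0], [0.9, 0.03, 0], -1], [[0, 0, 0], [0.9, 0.03, 0], -1], [[0, 0, 0], [0.9, 0.03, 0], -1], [[0, 0, 0], [0.9, 0.03, 0], -1], [[0, 0, 0], [0.9, 0.03, 0], -1], [[0, 0, 0], [0.9, 0.03, 0], -1], [[0, 0, 0], [0.9, 0.03, 0], -1], [[0, 0, 0], [0.9, 0.03, 0], -1], [[0, 0, 0], [0.9, 0.03, 0], -1], [[0, 0, 0], [0.9, 0.03, 0], -1], [[0, 0, 0], [0.9, 0.03, 0], -1], [[0, 0, 0], [0.9, 0.03, 0], -1], [[0, 0, 0], [0.7, 0.03, 0], -1], [[0, 0, 0], [0.8, 0.02, 0], -1], [[0, 0, 0], [0.6, 0, 0], -1], [[0, 0, 0], [0.3, 0, 0], -1]]'

```text
time_s: 11.4
tool_pos: [0.5733, 0.2471, 0.2473]
orientation: [[0.17, 0.985, -0.001], [0.985, -0.17, 0.0], [0.0, -0.001, -1.0]]
ft_force: [-0.6, -0.3, -1.6]
gripper_width: 0.0332
grip_force: 59.6
```

Emit:
drive_tool --increments '[[[0, 0, 0], [0, 0, 0], -1], [[0, 0, 0], [0, 0, 0], -1], [[0, 0, 0], [0, 0, 0], -1], [[0, 0, 0], [0, 0, 0], -1], [[0, 0, 0], [0, 0, 0], -1], [[0, 0, 0], [0, 0, 0], -1]]'

```text
time_s: 11.9
tool_pos: [0.5736, 0.2443, 0.2477]
orientation: [[0.173, 0.985, 0.0], [0.985, -0.173, -0.0], [0.0, 0.0, -1.0]]
ft_force: [-0.3, -0.7, -0.9]
gripper_width: 0.0334
grip_force: 59.7
```

```bash
python3 go.py .5715 .2385 .2
```

```text
t 11.9 pos [0.5736 0.2443 0.2477] F [-0.26 -0.69 -0.87] w 0.033361139174194976 g 59.669742453843355
yang -9.950955305911556 z [ 2.e-04 -0.e+00 -1.e+00] rows [-0.24 -0.04  1.91]
```

Emit:
drive_tool --increments '[[[0, 0, 0], [-0.24, -0.04, 0.2], -1], [[0, 0, 0], [0, 0, 0.5], -1], [[0, 0, 0], [0, 0, 0.5], -1], [[0, 0, 0], [0, 0, 0.5], -1], [[0, 0, 0], [0, 0, 0], -1], [[0, 0, 0], [0, 0, 0], -1], [[0, 0, 0], [0, 0, 0], -1], [[0, 0, 0], [0, 0, 0], -1]]'

```text
time_s: 12.57
tool_pos: [0.572, 0.2395, 0.2058]
orientation: [[0.172, 0.985, 0.001], [0.985, -0.172, 0.0], [0.001, 0.001, -1.0]]
ft_force: [-0.3, 1.1, 0.9]
gripper_width: 0.0332
grip_force: 59.7
```

```bash
python3 go.py .5715 .2385 .1706;  python3 - <<'E'
from h import *
t=np.linspace(0,2*np.pi,60)
x,y,w,h=310,180,110,150
s=observe()["tool_pos"]
c=camera("scene");k=4
im=cv2.resize(c["pixels"][y:y+h,x:x+w,::-1],None,fx=k,fy=k,interpolation=cv2.INTER_CUBIC);raw=im.copy()
for cx,cy,r,z,col in((.5715,.2385,.030,.142,(0,255,0)),(s[0],s[1],.0175,s[2]-.0446,(0,0,255)),(s[0],s[1],.0175,s[2]-.0446+.072,(0,0,255))):
    q=(proj(c,[(cx+r*np.cos(a),cy+r*np.sin(a),z) for a in t])+.5-[x,y])*k
    cv2.polylines(im,[np.round(q*8).astype(np.int32)],True,col,1,shift=3)
cv2.imwrite("pics/s3.png",cv2.resize(cv2.hconcat([raw,im]),(800,545)))
E
```

```text
t 12.5667 pos [0.572  0.2395 0.2058] F [-0.35  1.12  0.95] w 0.03323218132299523 g 59.719033709261566
yang -9.890644622605718 z [ 1.2e-03  4.0e-04 -1.0e+00] rows [-0.04 -0.01  1.41]
```

View pics/s3.png

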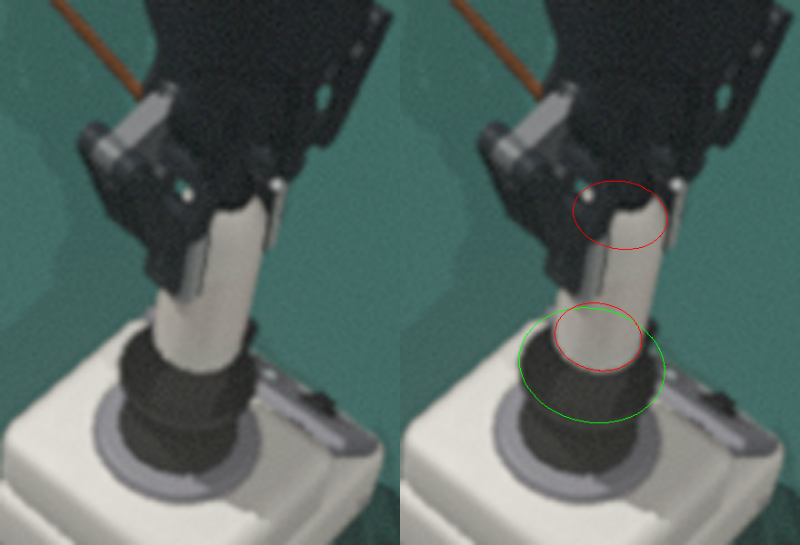

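The bottle's base at right-pane (598,340) matches the predicted circle, and it hangs centred over the cup's mouth at about (590,365). Descending.

Emit:
drive_tool --increments '[[[0, 0, 0], [-0.05, 0, 0.2], -1], [[0, 0, 0], [0, 0, 0.3], -1], [[0, 0, 0], [0, 0, 0.3], -1], [[0, 0, 0], [0, 0, 0.3], -1], [[0, 0, 0], [0, 0, 0], -1], [[0, 0, 0], [0, 0, 0], -1], [[0, 0, 0], [0, 0, 0], -1], [[0, 0, 0], [0, 0, 0], -1]]'

```text
time_s: 13.28
tool_pos: [0.5715, 0.2381, 0.178]
orientation: [[0.172, 0.985, 0.0], [0.985, -0.172, 0.0], [0.0, 0.0, -1.0]]
ft_force: [-0.7, 0.1, -0.5]
gripper_width: 0.0334
grip_force: 59.8
```

```bash
python3 go.py .572 .238 .1706
```

```text
t 13.2833 pos [0.5715 0.2381 0.178 ] F [-0.67  0.07 -0.53] w 0.033391669717501925 g 59.75174234714359
yang -9.898947997532463 z [ 5.e-04  2.e-04 -1.e+00] rows [0.   0.02 0.29]
```

Emit:
drive_tool --increments '[[[0, 0, 0], [0, 0, 0.1], -1], [[0, 0, 0], [0, 0, 0.1], -1], [[0, 0, 0], [0, 0, 0.1], -1], [[0, 0, 0], [0, 0, 0.06], -1], [[0, 0, 0], [0, 0, 0], -1], [[0, 0, 0], [0, 0, 0], -1], [[0, 0, 0], [0, 0, 0], -1], [[0, 0, 0], [0, 0, 0], -1], [[0, 0, 0], [0, 0, 0], -1]]'

```text
time_s: 14.03
tool_pos: [0.5716, 0.2381, 0.1691]
orientation: [[0.172, 0.985, 0.001], [0.985, -0.172, 0.0], [0.0, 0.001, -1.0]]
ft_force: [0.3, 0.7, 3.0]
gripper_width: 0.0331
grip_force: 60.1
```

```bash
python3 go.py .572 .238 .1656
```

```text
t 14.0333 pos [0.5716 0.2381 0.1691] F [0.3  0.73 2.97] w 0.03307702315052381 g 60.073237675242126
yang -9.897913239946538 z [ 9.e-04  4.e-04 -1.e+00] rows [-0.    0.02  0.14]
```

Emit:
drive_tool --increments '[[[0, 0, 0], [0, 0, 0.08], -1], [[0, 0, 0], [0, 0, 0.08], -1], [[0, 0, 0], [0, 0, 0], -1], [[0, 0, 0], [0, 0, 0], -1], [[0, 0, 0], [0, 0, 0], -1], [[0, 0, 0], [0, 0, 0], -1], [[0, 0, 0], [0, 0, 0], -1], [[0, 0, 0], [0, 0, 0], -1]]'

```text
time_s: 14.7
tool_pos: [0.5717, 0.2382, 0.1658]
orientation: [[0.172, 0.985, 0.001], [0.985, -0.172, 0.0], [0.001, 0.001, -1.0]]
ft_force: [-2.8, 0.1, 8.3]
gripper_width: 0.0335
grip_force: 60.4
```

```bash
cat > avg.py <<'E'
from h import *
F=[]
for i in range(8): camera("top");F.append(observe()["ft_force"])
print(np.mean(F,0),np.std(F,0))
E
python3 go.py .572 .238 .1656; python3 avg.py
```

```text
t 14.7 pos [0.5717 0.2382 0.1658] F [-2.85  0.13  8.27] w 0.033468758005030345 g 60.355772129260004
yang -9.896014008822243 z [ 1.e-03  5.e-04 -1.e+00] rows [-0.01  0.01  0.01]
[-1.78922774 -0.02900433  7.67558779] [0.42846398 0.36136593 0.43802042]
```

```bash
python3 - <<'E'
from h import *
c=camera("scene");cv2.imwrite("pics/s4.png",cv2.resize(c["pixels"][120:370,130:430,::-1],(720,600),interpolation=cv2.INTER_CUBIC))
E
```

```text
(no output)
```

View pics/s4.png

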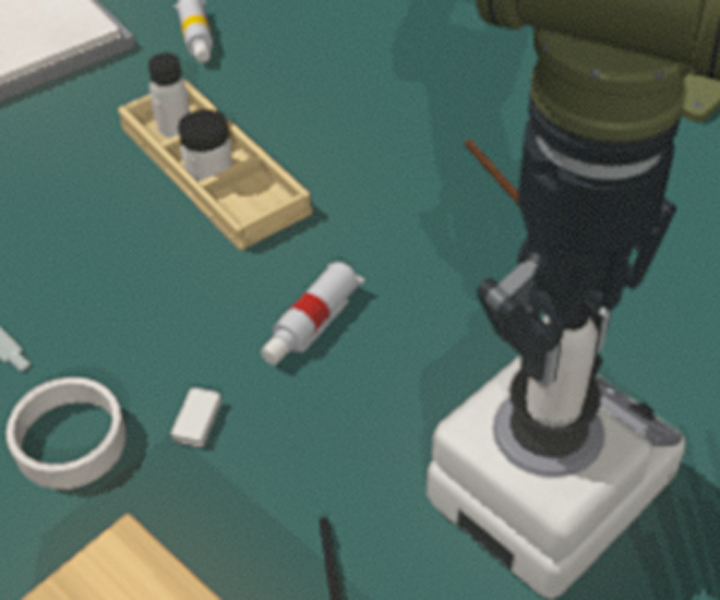

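The bottle stands upright in the cup at (560,390) with the fingers above the rim. The jar (205,145) and flip-top (168,95) are still standing in the caddy.

```bash
python3 -c "
from plant import *
print(job_done())"
```

```text
the job is handed in; nothing more can be done
None
```

I handed the job in with the dropper bottle held upright in the mixer's cup, pressed down about 4.7 mm (from the measured force and tool height), and the jar and flip-top still standing in the caddy; no verdict was returned.

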